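# Snug up the brass gearbox plug

### The arm

A 7-joint arm with a two-finger parallel gripper is mounted at the origin on the work surface. World frame = base frame: x ahead of the robot, y to its left, z up, the work surface at z = 0. Lengths are in m, angles in rad, forces in N, time in s.
With the tool pointing down it reaches from about 0.4 to 0.85 m from the base axis. Payload 10.4 kg.
Tool frame: the origin (TCP) lies on the centre line of the jaws, within the pads' length; the fingertips stand 14 mm ahead of it and the grasp point (between the pads) lies 5 mm behind it (manip.tip_reach is the distance from the TCP to the fingertips, in m); z points along the fingers, y is the line along which they close (so a half turn about z gives the same grasp; the last joint's range is limited). The gripper opens to 85 mm and grips with 20 to 120 N. Pads are 22 mm wide; open, the fingers measure 114 mm over their backs; the gripper's body (76 mm by 85 mm) begins 54 mm behind the grasp point. The pads swing forward as they close: fully open they stand 13 mm farther back than shut.
Start: joints at [1.182, 0.332, -0.065, 1.46, 0.022, 1.35, -0.088], TCP at [0.224, -0.584, 0.208] pointing down, gripper open.
Joint ranges: [-2.6, 2.6], [-0.5, 2.12], [-1.47, 1.34], [0.16, 2.42], [-1.27, 4.41], [0.06, 2.06], [-2.6, 2.6]. Speed limits (rad/s): [2.22, 2.22, 2.79, 2.79, 3.14, 3.14, 3.14].

### API

Orientations are given as a unit quaternion [x, y, z, w].
In Python, from workcell import manip gives the robot as it stands.
- The arm moves only by the shell command python3 -m pendant 'ROWS' [FORCE]. ROWS is JSON, a list of rows, each a list of 7 numbers: the shift along the tool's x, y, z in units of 50 mm (1.0 is 50 mm), then the turn, a rotation vector about the tool's x, y, z in units of 8 degrees (1.0 is 8 degrees), then the opening, from -1 (shut) to 1 (fully open), so that 0 is half open. In form: [[dx, dy, dz, ax, ay, az, jaw], ...]. A call has exactly 10 rows; each row is the pose to reach, as a shift and turn from the pose commanded when the call began, along the tool's axes at that moment; what a row does not reach only later rows make up. A row lasts 1/8 s, in which the tool goes at most 62.5 mm and 10.7 degrees, less where a joint would pass 70% of its speed; a pose out of reach is approached as far as the arm can. A call with a gripper value outside its range is refused whole. The fingers move at their own pace and stop on an object; FORCE is the grip in N (left out, the last holds). Time passes only in rows, so rows that repeat a pose let the fingers close, or fill a call up. It gives the time, the measured TCP pose, the force, the opening and the grip force at its end, in the units of the state.
- manip.get_obs(): the state, without advancing time (a new reading comes with each control period).
- manip.camera(name): name is "side" or "top"; returns (picture, depth): 384x512x3 uint8, red, green, blue; 384x512 float32, m along the optical axis (not along the pixel's ray), 0 where there is no reading.
- manip.get_calibration(name): a dict with "fx", "fy", "cx", "cy" (pixels), "D" ([k1, k2, p1, p2, k3] as OpenCV has them; the pictures are not rectified), "xyz" and "orientation" of the camera in the world. Camera axes: x right, y up, looking along -z (the intrinsics and any distortion apply to the point x, -y, -z); pixel columns grow to the right and rows downward; lengths in m; the calibration is good to about 2 mm. A picture is of the moment at which its call begins. get_calibration takes no time and is no camera call.
- manip.hand_in(): hands the job in; it is judged then, once.
Trained networks look in the newest picture that a camera, given by its name, has taken for a name from the list of things; names that differ only in an ending like _2 or _b are one class to them, and where a whole thing is asked for, a point or a joint stands for the part that bears it (a point fixed in the world has none). Each returns a list of dicts, best first, with "p" (0 to 1); they miss things now and then, are a little off and sometimes report something else, mostly with a low value. They report only what shows in the picture. A call takes as long as a camera call. They do not tell look-alikes from the thing itself.
- manip.find_in(thing, camera): "box" ([left, top, right, bottom] in pixels, round what is visible of it).
- manip.trace(thing, camera): "pixels" (384x512 bool, what is visible of it) and "box" ([left, top, right, bottom] in pixels, round what is visible of it).
- manip.tip_of(thing, camera): "pixel" ([column, row] in pixels: a listed point, or the origin of a listed thing).
The state is a dict: "clock": time; "joint_pos": joint angles; "joint_velocities": joint speeds; "tau": joint torques, N m; "position": TCP position; "ee_rot": TCP orientation; "ft_force": force on the tool from outside, world axes, zero at the start; "torque": the same for the moment, N m; "grip_width": opening from 0.0 (shut) to 1.0 (fully open); "grasp_force": force on a finger pad.
Only numpy, scipy, OpenCV 4.12 (cv2) and the standard library are available. Lean on these libraries where they do the work, as an engineer would, in place of code of your own. Each camera call takes 0.05 s, during which the arm holds its last target. There are 200 camera calls.

### The job

Tighten the brass wing plug on top of the green gearbox: turn it clockwise (seen from above) until its tapered thread goes snug, but do not force it further, then let go. Leave the dark steel wing plug beside it as it is, and do not shift the glass jar.

Things in the scene. Friction and masses are not known exactly. Their poses are not given: they have to be found in the camera images.
- plug: Brass tapered plug, upright in a boss on the green gearbox (190 x 290, 90 high). Origin: on its axis, at the boss's top (about 102 mm above bench); z up. Wing: 46 mm along x, 12 thick (y), 5 to 46 mm above origin, collar 25 mm wide below: pinch it across y, tips 9 mm above origin. Clockwise it turns freely for 0.2 to 1.0 rad, not to be told from its angle, then bites. It does not rise or sink.
- taper (a joint): How far the taper has bitten, rad: 0 while free, growing clockwise; it stays when let go (the wing springs back some 0.1). Turning torque: 0.03 N m free, 0.25 at first bite, then 0.3 more per rad; about 0.1 less is felt standing still. Snug is 0.15 to 0.75 rad, best 0.4: some 0.5 rad of turning past the point where it first stiffens; 0.9 (0.52 N m) is overtightened.
- vent (a joint): Turn in rad (clockwise positive, 0 at start) of the dark steel wing plug of the same shape in the other boss, 130 mm from the brass one. It turns easily (0.06 N m); leave it alone.
- jar: Glass jar with a steel lid, 68 mm wide, 100 high, standing on the bench at one end of the gearbox. Origin: centre of its underside. A red oil can with a thin spout, 64 mm wide, 120 high, stands at the other end; a spanner lies beyond.
Mind the look-alikes: they are no part of the job. Of the things like the jar, leave any that is blue; of the rest the smaller one is meant.

How it is judged:
At the end, for the whole second after the job is handed in: The brass plug is snug and at rest: its taper has bitten by 0.15 to 0.75 rad; the jar stands still (value of joint taper between 0.15 and 0.75 rad and linear speed of jar below 0.02 m/s and angular speed of plug below 0.1 rad/s); the robot touches nothing.
It fails at once if the brass plug is overtightened (more than 0.9 rad of bite) (value of joint taper above 0.9 rad).
It fails at once if the dark steel plug is turned by more than 0.2 rad (value of joint vent above 0.2 rad or value of joint vent below -0.2 rad).
It fails at once if the jar is shifted by more than 30 mm or knocked over (distance of jar from where it was at the start of the episode above 0.03 m or angle between jar's own z axis and vertical above 0.5 rad).
It also fails if it takes over 38 s, if anything falls off the work surface, if the arm or the gripper's body presses on something with over 40 N, if the wrist force passes 120 N, or if a joint passes its speed limit or range.

## Working session

There is one attempt and no reset: what is moved stays moved. The work goes in short steps, Python scripts to look and compute and a shell command to move; the robot and the scene stay as the last step left them, time stands still between calls to the robot, and variables do not carry over. Pictures are saved under pics/ and viewed, at most 10 in all, crops included, and the job is handed in when it is done.

```bash
mkdir -p pics
cat > h.py <<'E'
import numpy as np, cv2
from scipy.spatial.transform import Rotation as R
from workcell import manip
def world(cam,px,depth):
    c=manip.get_calibration(cam); K=np.array([[c['fx'],0,c['cx']],[0,c['fy'],c['cy']],[0,0,1.]])
    px=np.atleast_2d(np.array(px,float)); d=np.atleast_1d(depth)
    n=cv2.undistortPoints(px[:,None],K,np.array(c['D'],float))[:,0]
    p=np.c_[n[:,0]*d,-n[:,1]*d,-d]
    return R.from_quat(c['orientation']).apply(p)+c['xyz']
def save(n,im): cv2.imwrite('pics/'+n,im[...,::-1])
E
python3 - <<'E'
from h import *
np.set_printoptions(precision=3,suppress=True)
for cam in('top','side'):
    im,d=manip.camera(cam); np.save(cam+'.npy',d); save(cam+'0.png',im); print(cam,manip.get_calibration(cam))
    for t in('plug','vent','jar'):
        for r in manip.trace(t,cam):
            m=r['pixels']&(d>0); v,u=np.nonzero(m)
            if len(u)<5: continue
            w=world(cam,np.c_[u,v],d[m]); print(t,round(r['p'],2),np.round(r['box']),len(u),np.median(w,0),np.percentile(w,2,0),np.percentile(w,98,0))
print(manip.get_obs())
E
```

```text
top {'fx': 363.25367072756995, 'fy': 363.25367072756995, 'cx': 257.65590698199287, 'cy': 195.07731393404254, 'D': array([-0.011,  0.   ,  0.   ,  0.   ,  0.   ]), 'xyz': array([0.506, 0.017, 0.818]), 'orientation': array([-0.04 ,  0.022,  0.708, -0.704])}
plug 0.5 [334. 223. 358. 240.] 203 [ 0.498 -0.126  0.142] [ 0.488 -0.147  0.104] [ 0.507 -0.106  0.149]
vent 0.57 [266. 232. 290. 247.] 200 [ 0.483 -0.     0.142] [ 0.471 -0.018  0.104] [0.495 0.017 0.148]
jar 0.88 [165. 220. 206. 255.] 1033 [0.485 0.182 0.098] [0.454 0.158 0.004] [0.515 0.217 0.101]
jar 0.65 [109. 240. 153. 270.] 1184 [0.452 0.288 0.098] [0.423 0.268 0.011] [0.479 0.327 0.101]
jar 0.63 [165. 149. 215. 198.] 1907 [0.612 0.166 0.131] [0.575 0.131 0.015] [0.654 0.21  0.134]
side {'fx': 358.91779176107667, 'fy': 358.91779176107667, 'cx': 253.8569584636756, 'cy': 192.0057826188455, 'D': array([-0.01,  0.  ,  0.  ,  0.  ,  0.  ]), 'xyz': array([ 0.443, -0.618,  0.564]), 'orientation': array([ 0.457, -0.041, -0.056,  0.887])}
plug 0.79 [236. 221. 250. 244.] 213 [ 0.497 -0.145  0.132] [ 0.489 -0.153  0.105] [ 0.509 -0.117 
[... 193 characters left out ...]
0.207 0.132]
jar 0.78 [210. 151. 237. 187.] 750 [0.483 0.167 0.075] [0.455 0.155 0.026] [0.517 0.213 0.1  ]
jar 0.63 [200. 132. 224. 173.] 724 [0.443 0.275 0.07 ] [ 0.417  0.264 -0.002] [0.478 0.51  0.099]
{'clock': 0.4, 'joint_pos': array([ 1.182,  0.332, -0.065,  1.46 ,  0.022,  1.35 , -0.088]), 'joint_velocities': array([-0.   , -0.   , -0.001, -0.001,  0.001, -0.002,  0.001]), 'tau': array([ -0.001, -62.455,   0.049, -39.138,   0.016,   0.004,   0.   ]), 'position': array([ 0.224, -0.584,  0.207]), 'ee_rot': array([ 0.983,  0.182, -0.   , -0.   ]), 'ft_force': array([ 0.386,  0.681, -0.612]), 'torque': array([-0.035, -0.03 , -0.027]), 'grasp_force': 0.0, 'grip_width': 0.9954254374939883}
```

View pics/top0.png

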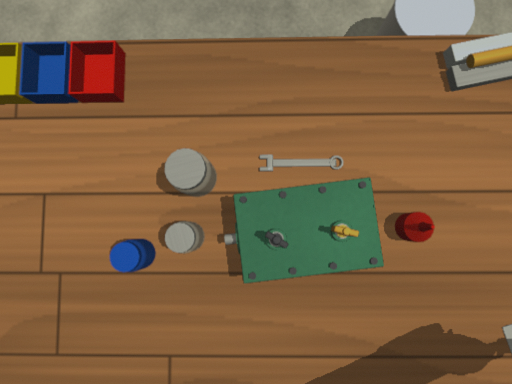

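Run:
```python
from h import *
a=cv2.imread('pics/top0.png')[195:270,240:380]; b=cv2.imread('pics/side0.png')[160:260,190:290]
a=cv2.resize(a,(560,300),interpolation=2); b=cv2.resize(b,(300,300),interpolation=2)
cv2.imwrite('pics/crop.png',cv2.resize(np.hstack([a,b]),(798,278)))
np.set_printoptions(precision=3,suppress=True)
for cam in('top','side'):
    d=np.load(cam+'.npy'); v,u=np.nonzero(d>0); w=world(cam,np.c_[u,v],d[v,u])
    for n,c in(('plug',(.498,-.127)),('vent',(.483,0))):
        for lo,hi in((.125,.16),):
            m=(np.hypot(*(w[:,:2]-c).T)<.04)&(w[:,2]>lo)&(w[:,2]<hi)
            q=w[m]; x=q[:,:2]
            (cx,cy),(s),ang=cv2.minAreaRect(x.astype(np.float32)*1000); e,V=np.linalg.eigh(np.cov(x.T))
            print(cam,n,m.sum(),q.mean(0),(cx,cy),s,ang,np.sqrt(e),np.degrees(np.arctan2(V[1,1],V[0,1])))
```

```text
top plug 173 [ 0.498 -0.127  0.143] (497.35552978515625, -128.34962463378906) (45.5143928527832, 13.591730117797852) 78.7479019165039 [0.004 0.013] 76.41524255058512
top vent 163 [0.482 0.    0.143] (482.3618469238281, 0.2776641845703125) (44.85988998413086, 13.710456848144531) 56.06643295288086 [0.004 0.013] 58.78356288192193
side plug 162 [ 0.498 -0.138  0.14 ] (499.2972106933594, -130.80963134765625) (46.58477783203125, 13.17796516418457) 77.94725799560547 [0.004 0.013] 76.19642504176407
side vent 155 [ 0.482 -0.008  0.138] (483.13507080078125, -2.6642379760742188) (45.23992156982422, 14.200128555297852) 55.53187942504883 [0.004 0.013] 54.96426750846617
```

View pics/crop.png

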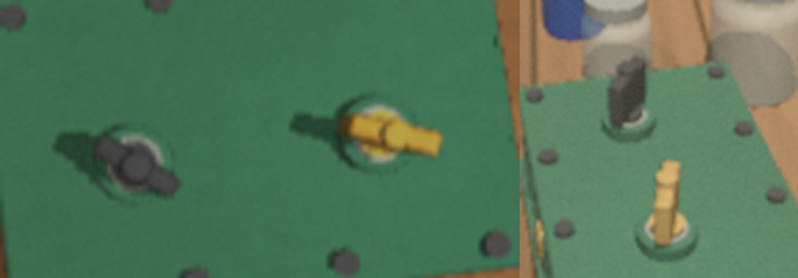

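Candidates for the plug in the top view are the brass one at (346,232) and the dark steel one at (277,240), so I choose the brass one. For the jar they are small grey (181,237), large grey (187,170) and blue (131,255). The small grey one is meant. The crop confirms the brass wing is upright on the can side, at about 77.5° to world x.

```bash
python3 -m pendant '[[0.5,-0.4,0,0,0,-0.4,1],[1.4,-1.1,0,0,0,-1.2,1],[2.4,-1.9,0,0,0,-2,1],[3.4,-2.6,0,0,0,-2.8,1],[4.3,-3.4,0,0,0,-3.6,1],[5.3,-4.1,0,0,0,-4.4,1],[6.2,-4.9,0,0,0,-5.3,1],[7.2,-5.6,0,0,0,-6.1,0.5],[8,-6.2,0,0,0,-6.7,0],[8.38,-6.54,0,0,0,-7.06,0]]' 40
python3 -m pendant '[[0,0,0.1,0,0,0,0],[0,0,0.1,0,0,0,0],[0,0,0.1,0,0,0,0],[0,0,0.1,0,0,0,0],[0,0,0.1,0,0,0,0],[0,0,0.1,0,0,0,0],[0,0,0.1,0,0,0,0],[0,0,0.1,0,0,0,0],[0,0,0.1,0,0,0,0],[0,0,0.1,0,0,0,0]]'
python3 - <<'E'
from h import *
for cam in('side','top'):
    im,d=manip.camera(cam); save(cam+'1.png',im)
    if cam=='side': im1=im[150:290,160:330]
save('c1.png',cv2.resize(im1,(680,560),interpolation=2))
o=manip.get_obs(); print(o); m=R.from_quat(o['ee_rot']).as_matrix(); print(m)
E
```

```text
clock: 1.65
position: [0.499, -0.1257, 0.2078]
ee_rot: [0.779, 0.628, 0.0, 0.0]
ft_force: [0.1, -0.1, -0.0]
grip_width: 0.502
grasp_force: 0.0
clock: 2.9
position: [0.4979, -0.1284, 0.2026]
ee_rot: [0.78, 0.626, -0.0, 0.0]
ft_force: [-0.6, -0.2, 0.4]
grip_width: 0.5
grasp_force: 0.0
{'clock': 3.0, 'joint_pos': array([ 0.67334874,  0.12991783, -0.5487989 ,  1.73317351,  0.07030826,
        1.29800583, -0.10984675]), 'joint_velocities': array([ 0.00091786, -0.0008152 , -0.00160171, -0.00031457, -0.0002071 ,
       -0.00117923, -0.00134037]), 'tau': array([-3.33204334e-03, -4.33493042e+01, -2.37729169e+00, -3.85862339e+01,
        1.66361185e-02,  1.85948855e-03, -1.91804520e-05]), 'position': array([ 0.49789583, -0.12841617,  0.20261302]), 'ee_rot': array([ 7.80204058e-01,  6.25525080e-01, -9.09688252e-06,  4.10297029e-05]), 'ft_force': array([ 0.45994442, -0.46024704, -0.21896634]), 'torque': array([-0.00561877,  0.04966068, -0.0081283 ]), 'grasp_force': 0.0, 'grip_width': 0.4984311545720665}
[[ 2.17436749e-01  9.76074413e-01  3.71353671e-05]
 [ 9.76074411e-01 -2.17436746e-01 -7.54037378e-05]
 [-6.55250657e-05  5.26424252e-05 -9.99999996e-01]]
```

View pics/c1.png

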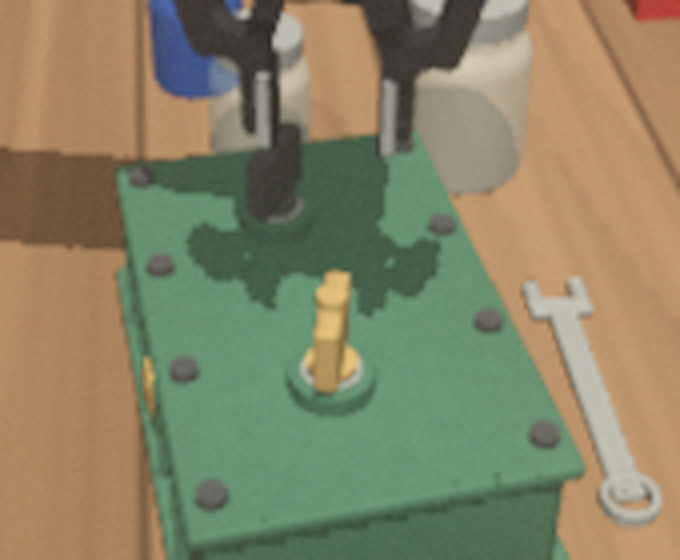

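The open gripper is above the brass plug, at crop (330,330). The fingers straddle its x-z plane, so I descend and pinch.

```bash
python3 -m pendant '[[0,0,0.3,0,0,0,0],[0,0,0.7,0,0,0,0],[0,0,1.1,0,0,0,0],[0,0,1.4,0,0,0,0],[0,0,1.55,0,0,0,0],[0,0,1.55,0,0,0,0],[0,0,1.55,0,0,0,-0.5],[0,0,1.55,0,0,0,-1],[0,0,1.55,0,0,0,-1],[0,0,1.55,0,0,0,-1]]' 50
python3 -m pendant '[[0,0,0,0,0,0,-1],[0,0,0,0,0,0,-1],[0,0,0,0,0,0,-1],[0,0,0,0,0,0,-1],[0,0,0,0,0,0,-1],[0,0,0,0,0,0,-1],[0,0,0,0,0,0,-1],[0,0,0,0,0,0,-1],[0,0,0,0,0,0,-1],[0,0,0,0,0,0,-1]]'
cat > s.py <<'E'
from h import *
o=manip.get_obs(); m=R.from_quat(o['ee_rot']).as_matrix(); np.set_printoptions(precision=3,suppress=True)
print(round(o['clock'],2),'pos',o['position'],'yaw y',np.degrees(np.arctan2(m[1,1],m[0,1])),'F',o['ft_force'],'M',o['torque'],'w',o['grip_width'],o['grasp_force'],'q',o['joint_pos'])
E
python3 s.py
```

```text
clock: 4.25
position: [0.498, -0.1285, 0.1253]
ee_rot: [0.78, 0.625, 0.0, 0.0]
ft_force: [-0.6, -0.4, -0.3]
grip_width: 0.001
grasp_force: 0.0
clock: 5.5
position: [0.4979, -0.1284, 0.1251]
ee_rot: [0.78, 0.626, -0.0, 0.0]
ft_force: [-0.7, -0.3, 1.2]
grip_width: 0.001
grasp_force: 0.0
5.5 pos [ 0.498 -0.128  0.125] yaw y -12.56015446207305 F [-0.651 -0.288  1.209] M [-0.003 -0.004 -0.043] w 0.001458290543330991 0.0 q [ 0.66   0.198 -0.547  1.832  0.113  1.142 -0.144]
```

The gripper shut on nothing, so I look.

Run:
```python
from h import *
c=[]
for cam,s in(('side',(slice(150,290),slice(160,330))),('top',(slice(180,280),slice(260,390)))):
    im,d=manip.camera(cam); np.save(cam+'2.npy',d); c.append(cv2.resize(im[s],(390,320),interpolation=2))
save('c2.png',np.hstack(c))
```

```text
(no output)
```

View pics/c2.png

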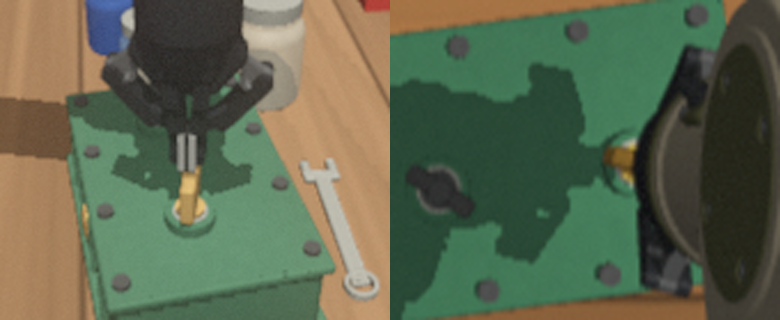

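```bash
python3 - <<'E'
from h import *
np.set_printoptions(precision=3,suppress=True)
d=np.load('side2.npy')
for v in range(196,250,3):
    for u in (240,243): print(v,u,world('side',[[u,v]],d[v,u])[0],end=' | ')
    print()
E
python3 s.py
```

```text
196 240 [ 0.496 -0.121  0.2  ] | 196 243 [ 0.498 -0.145  0.218] | 
199 240 [ 0.496 -0.123  0.196] | 199 243 [ 0.499 -0.143  0.21 ] | 
202 240 [ 0.495 -0.128  0.192] | 202 243 [ 0.499 -0.141  0.202] | 
205 240 [ 0.495 -0.133  0.19 ] | 205 243 [ 0.499 -0.141  0.196] | 
208 240 [ 0.495 -0.134  0.185] | 208 243 [ 0.499 -0.142  0.19 ] | 
211 240 [ 0.494 -0.139  0.181] | 211 243 [ 0.499 -0.143  0.184] | 
214 240 [ 0.494 -0.139  0.175] | 214 243 [ 0.499 -0.139  0.175] | 
217 240 [ 0.494 -0.138  0.168] | 217 243 [ 0.499 -0.139  0.168] | 
220 240 [ 0.494 -0.139  0.162] | 220 243 [ 0.499 -0.141  0.163] | 
223 240 [ 0.494 -0.139  0.155] | 223 243 [ 0.499 -0.142  0.157] | 
226 240 [ 0.494 -0.136  0.145] | 226 243 [ 0.5   -0.137  0.146] | 
229 240 [ 0.494 -0.141  0.142] | 229 243 [ 0.499 -0.14   0.141] | 
232 240 [ 0.493 -0.147  0.141] | 232 243 [ 0.498 -0.148  0.141] | 
235 240 [ 0.493 -0.15   0.137] | 235 243 [ 0.498 -0.152  0.138] | 
238 240 [ 0.493 -0.152  0.132] | 238 243 [ 0.498 -0.153  0.132] | 
241 240 [ 0.493 -0.151  0.123] | 241 243 [ 0.498 -0.152  0.124] | 
244 240 [ 0.493 -0.152  0.117] | 244 243 [ 0.498 -0.15   0.115] | 
247 240 [ 0.493 -0.151  0.108] | 247 243 [ 0.498 -0.152  0.109] | 
5.6 pos [ 0.498 -0.128  0.125] yaw y -12.55806384372775 F [-0.529 -0.211  0.579] M [ 0.018 -0.     0.026] w 5.3051943808102454e-06 0.0 q [ 0.66   0.198 -0.547  1.832  0.113  1.142 -0.144]
```

Run:
```python
from h import *
np.set_printoptions(precision=3,suppress=True)
print(manip.tip_reach)
im,_=manip.camera('side')
d=np.load('side2.npy'); v,u=np.mgrid[205:240:2,232:252:1]; v=v.ravel();u=u.ravel()
w=world('side',np.c_[u,v],d[v,u]); print('gearbox z', world('side',[[232,262],[260,240]],[d[262,232],d[240,260]]))
for r in range(216,234,1): print(r,im[r,236:250].astype(int).sum(1), np.round(world('side',np.c_[np.arange(236,250),[r]*14],d[r,236:250])[:,2],3))
```

```text
0.014
gearbox z [[ 0.477 -0.166  0.088]
 [ 0.535 -0.118  0.09 ]]
216 [180 321 423 433 304 207 393 440 426 294 179 179 174 163] [0.166 0.171 0.169 0.171 0.564 0.171 0.171 0.171 0.169 0.169 0.168 0.167
 0.168 0.16 ]
217 [170 323 418 442 313 198 388 444 424 289 179 196 164 182] [0.165 0.168 0.169 0.168 0.168 0.169 0.169 0.168 0.17  0.167 0.167 0.166
 0.166 0.089]
218 [157 326 418 446 313 192 383 443 426 286 169 188 172 189] [0.162 0.168 0.167 0.166 0.167 0.167 0.166 0.167 0.166 0.163 0.164 0.164
 0.164 0.089]
219 [155 314 418 440 313 201 386 439 425 293 163 164 137 193] [0.16  0.165 0.164 0.163 0.164 0.164 0.164 0.164 0.164 0.162 0.162 0.162
 0.162 0.087]
220 [155 309 419 430 310 204 386 445 419 296 158 166 177 210] [0.158 0.162 0.161 0.162 0.162 0.162 0.162 0.163 0.163 0.16  0.16  0.159
 0.16  0.088]
221 [190 328 416 443 297 193 387 442 420 291 164 164 190 210] [0.156 0.158 0.159 0.16  0.159 0.16  0.161 0.162 0.16  0.157 0.157 0.158
 0.158 0.088]
222 [224 344 420 436 305 208 384 446 420 331 255 223 213 218] [0.088 0.158 0.157 0.158 0.159 0.157 0.157 0.159 0.159 0.155 0.155 0.155
 0.09 
[... 946 characters left out ...]
 286 251 229 234] [0.088 0.087 0.089 0.14  0.142 0.14  0.141 0.141 0.14  0.139 0.127 0.089
 0.088 0.09 ]
230 [232 245 237 418 507 525 536 538 513 404 282 248 241 235] [0.088 0.087 0.089 0.141 0.143 0.141 0.142 0.142 0.141 0.138 0.122 0.087
 0.088 0.09 ]
231 [219 233 286 443 517 533 533 526 505 394 294 242 236 234] [0.09  0.088 0.139 0.141 0.142 0.142 0.14  0.142 0.142 0.134 0.12  0.089
 0.089 0.09 ]
232 [232 236 350 483 519 533 547 525 488 383 288 259 229 228] [0.091 0.092 0.14  0.141 0.141 0.143 0.142 0.141 0.141 0.132 0.115 0.089
 0.088 0.088]
233 [238 240 395 501 527 544 549 534 462 349 281 244 286 308] [0.089 0.089 0.142 0.142 0.143 0.143 0.142 0.142 0.141 0.13  0.114 0.089
 0.089 0.089]
```

The depth image shows the fingertips really end at z≈0.150, just above the wing top. Going by the reported TCP they should be at 0.111, so the reported height is about 39 mm too low. I open, go lower and check by depth.

```bash
python3 -m pendant '[[0,0,0,0,0,0,0],[0,0,0,0,0,0,0],[0,0,0,0,0,0,0],[0,0,0,0,0,0,0],[0,0,0.2,0,0,0,0],[0,0,0.4,0,0,0,0],[0,0,0.5,0,0,0,0],[0,0,0.5,0,0,0,0],[0,0,0.5,0,0,0,0],[0,0,0.5,0,0,0,0]]'
python3 - <<'E'
from h import *
np.set_printoptions(precision=3,suppress=True)
im,d=manip.camera('side'); save('c3.png',cv2.resize(im[170:270,190:300],(660,600),interpolation=2))
v,u=np.mgrid[190:260,200:290]; v=v.ravel();u=u.ravel(); w=world('side',np.c_[u,v],d[v,u])
for s,lo,hi in((-1,.455,.488),(1,.508,.54)):
    m=(w[:,0]>lo)&(w[:,0]<hi)&(w[:,1]>-.16)&(w[:,1]<-.11)&(w[:,2]>.105)&(w[:,2]<.17)
    q=w[m]; print(s,m.sum(),q[:,2].min() if m.any() else 0,np.sort(q[:,2])[:8],q.min(0),q.max(0))
E
python3 s.py
```

```text
clock: 6.9
position: [0.4981, -0.1285, 0.1004]
ee_rot: [0.78, 0.626, 0.0, 0.0]
ft_force: [0.3, 0.2, 0.7]
grip_width: 0.502
grasp_force: 0.0
-1 157 0.10546001750940698 [0.105 0.106 0.106 0.126 0.127 0.128 0.128 0.129] [ 0.455 -0.137  0.105] [ 0.488 -0.114  0.17 ]
1 140 0.10636240144925713 [0.106 0.107 0.107 0.107 0.107 0.107 0.107 0.108] [ 0.508 -0.149  0.106] [ 0.535 -0.125  0.17 ]
6.95 pos [ 0.498 -0.128  0.1  ] yaw y -12.560735007210669 F [ 0.929 -0.204  0.661] M [-0.023  0.016  0.005] w 0.493645037347889 0.0 q [ 0.654  0.226 -0.544  1.858  0.131  1.092 -0.159]
```

View pics/c3.png

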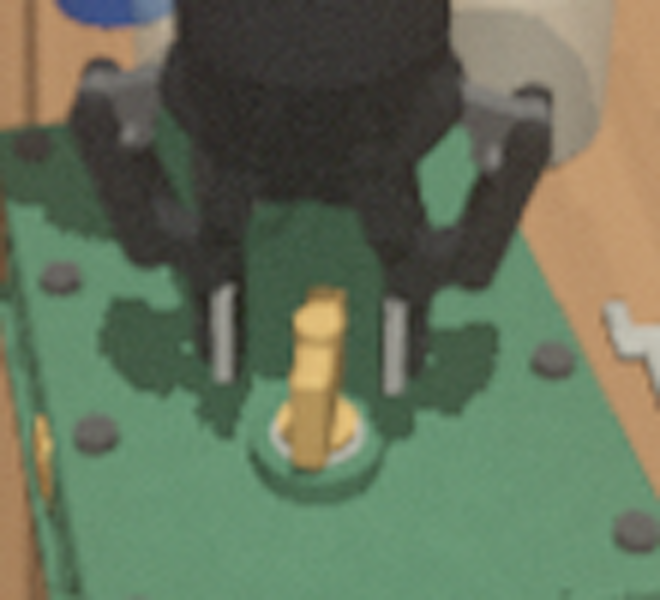

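The half-open tips are at z≈0.127, straddling the wing with the pads at crop (224,330) and (395,345) and the wing at (318,380). I go 14 mm lower and pinch.

```bash
python3 -m pendant '[[0,0,0.15,0,0,0,0],[0,0,0.28,0,0,0,0],[0,0,0.28,0,0,0,0],[0,0,0.28,0,0,0,-0.4],[0,0,0.28,0,0,0,-1],[0,0,0.28,0,0,0,-1],[0,0,0.28,0,0,0,-1],[0,0,0.28,0,0,0,-1],[0,0,0.28,0,0,0,-1],[0,0,0.28,0,0,0,-1]]' 70; python3 s.py
```

```text
clock: 8.2
position: [0.4995, -0.1287, 0.0867]
ee_rot: [0.78, 0.626, 0.001, 0.001]
ft_force: [5.7, -1.7, -3.9]
grip_width: 0.127
grasp_force: 69.9
8.2 pos [ 0.499 -0.129  0.087] yaw y -12.561763333673285 F [ 5.728 -1.728 -3.851] M [-0.237 -1.346  0.008] w 0.12709924656897323 69.93085384368896 q [ 0.65   0.243 -0.542  1.871  0.143  1.062 -0.167]
```

```bash
python3 -m pendant '[[0,0.03,0,0,0,0.3,-1],[0,0.03,0,0,0,0.6,-1],[0,0.03,0,0,0,0.9,-1],[0,0.03,0,0,0,1.2,-1],[0,0.03,0,0,0,1.5,-1],[0,0.03,0,0,0,1.5,-1],[0,0.03,0,0,0,1.5,-1],[0,0.03,0,0,0,1.5,-1],[0,0.03,0,0,0,1.5,-1],[0,0.03,0,0,0,1.5,-1]]' >/dev/null; python3 s.py
```

```text
9.45 pos [ 0.5   -0.129  0.087] yaw y -24.545534003515137 F [ 0.559 -0.167  5.817] M [ 0.204 -0.322  0.039] w 0.12665309442791334 71.28270864486694 q [ 0.626  0.242 -0.515  1.869  0.136  1.064 -0.371]
```

```bash
python3 -m pendant '[[0,0,0,0,0,0.3,-1],[0,0,0,0,0,0.6,-1],[0,0,0,0,0,0.9,-1],[0,0,0,0,0,1.2,-1],[0,0,0,0,0,1.5,-1],[0,0,0,0,0,1.5,-1],[0,0,0,0,0,1.5,-1],[0,0,0,0,0,1.5,-1],[0,0,0,0,0,1.5,-1],[0,0,0,0,0,1.5,-1]]' >/dev/null; python3 s.py
```

```text
10.7 pos [ 0.5   -0.129  0.087] yaw y -36.49393409946651 F [ 4.727 -0.665  4.81 ] M [ 0.023 -0.826  0.017] w 0.12844077362233622 71.30508542060852 q [ 0.604  0.239 -0.49   1.87   0.128  1.062 -0.574]
```

```bash
python3 -m pendant '[[0,0,0,0,0,0.3,-1],[0,0,0,0,0,0.6,-1],[0,0,0,0,0,0.9,-1],[0,0,0,0,0,1.2,-1],[0,0,0,0,0,1.5,-1],[0,0,0,0,0,1.5,-1],[0,0,0,0,0,1.5,-1],[0,0,0,0,0,1.5,-1],[0,0,0,0,0,1.5,-1],[0,0,0,0,0,1.5,-1]]' >/dev/null; python3 s.py
```

```text
11.95 pos [ 0.5   -0.129  0.087] yaw y -48.49570574800761 F [ 5.469 -0.47   4.358] M [ 0.024 -1.007 -0.001] w 0.12937292556541094 71.20561480522156 q [ 0.582  0.236 -0.465  1.871  0.12   1.06  -0.778]
```

```bash
python3 -m pendant '[[0,0,0,0,0,0.3,-1],[0,0,0,0,0,0.6,-1],[0,0,0,0,0,0.9,-1],[0,0,0,0,0,1.2,-1],[0,0,0,0,0,1.5,-1],[0,0,0,0,0,1.5,-1],[0,0,0,0,0,1.5,-1],[0,0,0,0,0,1.5,-1],[0,0,0,0,0,1.5,-1],[0,0,0,0,0,1.5,-1]]' >/dev/null; python3 s.py
```

```text
13.2 pos [ 0.5   -0.129  0.087] yaw y -60.5009508206795 F [ 6.041 -0.448  2.956] M [-0.061 -1.288  0.065] w 0.12809898417339363 71.06904745101929 q [ 0.56   0.233 -0.44   1.872  0.113  1.059 -0.981]
```

```bash
python3 -m pendant '[[0,0,0,0,0,0.2,-1],[0,0,0,0,0,0.4,-1],[0,0,0,0,0,0.6,-1],[0,0,0,0,0,0.8,-1],[0,0,0,0,0,1,-1],[0,0,0,0,0,1,-1],[0,0,0,0,0,1,-1],[0,0,0,0,0,1,-1],[0,0,0,0,0,1,-1],[0,0,0,0,0,1,-1]]' >/dev/null; python3 s.py
```

```text
14.45 pos [ 0.501 -0.129  0.087] yaw y -68.48496536261426 F [ 7.335 -1.765  2.672] M [-0.204 -1.478  0.177] w 0.12740823696807196 70.98400354385376 q [ 0.545  0.231 -0.424  1.873  0.109  1.058 -1.117]
```

```bash
cat >> s.py <<'E'
z=[o['torque'][2]]
for _ in range(5): manip.camera('side'); z.append(manip.get_obs()['torque'][2])
print(np.array(z),np.mean(z))
E
python3 -m pendant '[[0,0,0,0,0,0.2,-1],[0,0,0,0,0,0.4,-1],[0,0,0,0,0,0.6,-1],[0,0,0,0,0,0.8,-1],[0,0,0,0,0,1,-1],[0,0,0,0,0,1,-1],[0,0,0,0,0,1,-1],[0,0,0,0,0,1,-1],[0,0,0,0,0,1,-1],[0,0,0,0,0,1,-1]]' >/dev/null; python3 s.py
```

```text
15.7 pos [ 0.501 -0.129  0.087] yaw y -76.48315084104908 F [ 7.2   -2.134  1.751] M [-0.294 -1.527  0.285] w 0.13022675272815698 70.88333129882812 q [ 0.531  0.229 -0.408  1.873  0.104  1.057 -1.253]
[0.285 0.271 0.262 0.266 0.219 0.268] 0.2618317720009457
```

Still torque puts the bite at about 0.37 rad, and the turning angle puts it at about 0.2 rad. One small step (about 0.11 rad) centres both estimates in the window.

```bash
python3 -m pendant '[[0,0,0,0,0,0.2,-1],[0,0,0,0,0,0.4,-1],[0,0,0,0,0,0.6,-1],[0,0,0,0,0,0.8,-1],[0,0,0,0,0,0.8,-1],[0,0,0,0,0,0.8,-1],[0,0,0,0,0,0.8,-1],[0,0,0,0,0,0.8,-1],[0,0,0,0,0,0.8,-1],[0,0,0,0,0,0.8,-1]]' >/dev/null; python3 s.py
```

```text
17.2 pos [ 0.501 -0.129  0.087] yaw y -82.88905154325228 F [ 8.327 -2.83   2.329] M [-0.378 -1.604  0.231] w 0.13148650166079406 70.84711074829102 q [ 0.52   0.227 -0.395  1.874  0.101  1.056 -1.362]
[0.231 0.332 0.329 0.304 0.339 0.322] 0.3092070313593785
```

Estimates are 0.29 rad by angle and 0.53 rad by torque, both inside the window, so I let go and retreat.

```bash
python3 -m pendant '[[0,0,0,0,0,0,-0.5],[0,0,0,0,0,0,0],[0,0,0,0,0,0,0],[0,0,0,0,0,0,0],[0,0,-0.3,0,0,0,0],[0,0,-0.8,0,0,0,0],[0,0,-1.4,0,0,0,0],[0,0,-2,0,0,0,0],[0,0,-2.4,0,0,0,0],[0,0,-2.4,0,0,0,0]]'
python3 - <<'E'
from h import *
np.set_printoptions(precision=3,suppress=True)
im,d=manip.camera('side'); save('c4.png',cv2.resize(im[120:270,160:330],(680,600),interpolation=2))
v,u=np.nonzero(d>0); w=world('side',np.c_[u,v],d[v,u])
for n,c in(('plug',(.498,-.127)),('vent',(.483,0))):
    m=(np.hypot(*(w[:,:2]-c).T)<.035)&(w[:,2]>.125)&(w[:,2]<.155)
    x=w[m][:,:2]; e,V=np.linalg.eigh(np.cov(x.T)); print(n,m.sum(),cv2.minAreaRect(x.astype(np.float32)*1000),np.degrees(np.arctan2(V[1,1],V[0,1])))
E
python3 s.py
```

```text
clock: 18.7
position: [0.5003, -0.1289, 0.2084]
ee_rot: [0.998, 0.061, 0.002, 0.001]
ft_force: [0.2, 0.5, -0.2]
grip_width: 0.493
grasp_force: 0.0
plug 276 ((498.3309326171875, -131.3748016357422), (44.43610382080078, 13.885411262512207), 13.352693557739258) -169.13871592158097
vent 155 ((482.9669494628906, -3.3938941955566406), (45.020057678222656, 13.454468727111816), 54.76032638549805) 55.09733013985357
18.75 pos [ 0.5   -0.129  0.207] yaw y -82.95930801341704 F [ 0.028  0.279 -0.979] M [0.041 0.052 0.008] w 0.4998150950483244 0.0 q [ 0.535  0.116 -0.399  1.731  0.047  1.303 -1.321]
[ 0.008 -0.004  0.013 -0.008  0.024 -0.029] 0.0005246594422434973
```

View pics/c4.png

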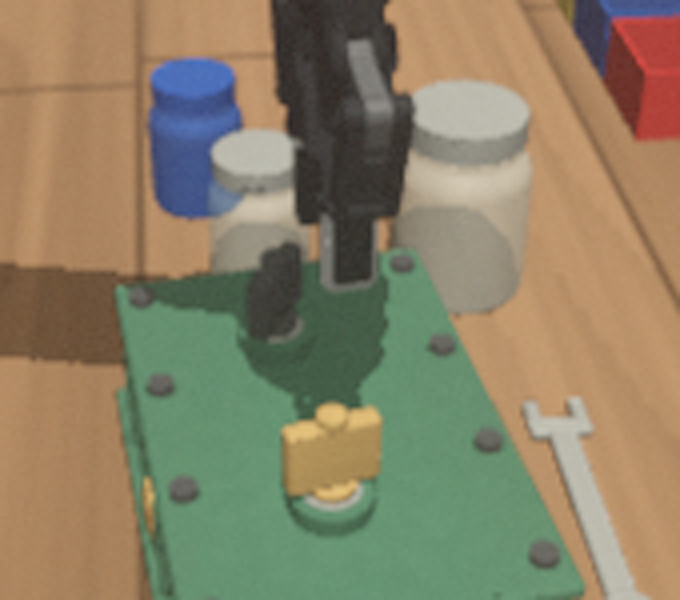

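The wing now stands at about 12° (it was 77.5°), having sprung back about 5° from the gripper's 7°. The vent is unchanged at crop (275,290), the jar stands at (255,200) and the gripper is clear.

```bash
python3 -c "
from workcell import manip
print(manip.hand_in())"
```

```text
the job is handed in; nothing more can be done
None
```

I tightened the brass plug to an estimated 0.3–0.5 rad of bite (snug is 0.15–0.75), let go, and handed the job in at about 19 s; the dark steel plug and the jar were left alone, and hand-in returned no verdict.

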